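# Unclip and take off the coarse wooden gear

### The job

Take off the coarse wooden gear, the one with eight teeth: with the hooked pick, pry its sprung clip sideways out of the axle groove by the clip's eye (do not put your fingers on the clip), then lay the pick down, lift the gear off its axle and set it down flat in the plywood tray without dropping it. The clip and the pick may lie anywhere on the table or in the tray; leave the other gear and its clip in place.

Things in the scene. Friction and masses are not known exactly. Their poses are not given: they have to be found in the camera images.
- axle_coarse_top (a point): Centre of the top of the upright 24 mm steel axle that carries the eight-tooth gear, 70 mm above the table; z up. The axle stands on a fixed 90 x 90 x 20 mm wooden block. Its groove (16 mm core) lies 54.5 to 61 mm above the table; a 24 mm cap 9 mm tall is above the groove.
- axle_fine_top (a point): The same point of the other, identical axle block, which carries the sixteen-tooth gear. To the left of the axles the table is bare from x = 0.46 to 0.60 and y = 0.27 to 0.48 m.
- gear_coarse_hub (a point): On the axis of the eight-tooth wooden gear, half-way up its hub, 23 mm above its underside. Disc 12 mm thick, 84 mm over the teeth; round hub 44 mm in diameter rising 22 mm above the disc; through-hole 28 mm; about 120 g; z is its axis, hub up. On the axle its underside is 20 mm above the table; it turns freely and, with the clip off, lifts straight up.
- gear_fine_hub (a point): The same point of the other gear: same size, but sixteen narrow teeth. To be left alone.
- clip_coarse_ring (a point): Centre of the U of the eight-tooth gear's sprung clip (bare metal, 5 mm thick, 30 g), on the axle axis when seated, mid-thickness. It lies level in the groove just above the hub: two sprung legs round the axle, and opposite the U's opening a rectangular pull eye. x points to the eye, z up. Pulled level along +x with about 8 N it snaps free, and is clear after 20 mm.
- clip_coarse_eye (a point): Point in the eye of that clip, 28.5 mm along +x from clip_coarse_ring, same height. The eye's opening is 16 mm wide and reaches from 19 to 43 mm along x (the hub beneath covers it to 22 mm); its outer bar is 4 mm wide (43 to 47 mm). Below the eye is 22 mm of free height down to the gear's disc.
- clip_fine_ring (a point): The same point of the identical clip of the sixteen-tooth gear. To be left alone.
- pick_grip (a point): Centre of the hooked pick's wooden handle, 110 mm long, 20 x 20 mm square; x along the handle to the hook, z up. Pick 80 g. A 6 mm shank runs on to x = 120 mm, there a 5 mm rod bends 34 mm down and ends in a 7 mm foot bent back to the handle (-x). Start: in a fixed stand, axis 60 mm above the table, grasped between the stand's two posts (10 mm thick, 38 mm either side of here).
- pick_hook (a point): Heel of the pick's hook, where the downward rod meets the foot: 120 mm along the pick's x and 34 mm below the handle axis. Foot and rod are 5 mm thick, the foot's end is 9.5 mm from here towards the handle.
- tray_in (a point): Centre of the inner floor of the open plywood tray, 5 mm above the table; tray 150 x 150 mm outside, walls 5 mm thick and 25 mm high; x and y along its sides. Fixed.
Not all that is in view belongs to the job. What is shaped like the part that bears axle_coarse_top but pink is not meant.

How it is judged:
On the way, in this order (a step that is already met when the one before it is completed fails the run):
1. the held pick has drawn the coarse gear's clip out of its groove (more than 15 mm off the axle's axis, pick still on the clip) (horizontal distance between clip_coarse_ring and axle_coarse_top above 0.015 m and contact force between pick and clip_coarse above 0.05 N and contact force between the fingers and pick above 1 N), for 0.05 s.
2. the coarse gear is lifted off the top of its axle, in the fingers (z of gear_coarse_hub in the frame of axle_coarse_top above 0.023 m and contact force between the fingers and gear_coarse above 0.5 N), for 0.05 s.
3. the gear is set down, not dropped: still in the fingers when its underside is within 12 mm of the tray floor (z of gear_coarse_hub in the frame of tray_in below 0.035 m and horizontal distance between gear_coarse_hub and tray_in below 0.045 m and contact force between the fingers and gear_coarse above 0.5 N), for 0.02 s.
At the end, for the whole second after the job is handed in: The eight-tooth gear lies flat, hub up, at rest in the tray (centre within 45 mm of the tray's); its clip is off the axle (over 15 mm from its axis); clip and pick are still on the table or in the tray; the other gear and clip are within 15 mm of their places (horizontal distance between gear_coarse_hub and tray_in below 0.045 m and z of gear_coarse_hub in the frame of tray_in between 0.018 and 0.032 m and angle between gear_coarse_hub's own z axis and vertical below 0.2 rad and linear speed of gear_coarse below 0.03 m/s and horizontal distance between clip_coarse_ring and axle_coarse_top above 0.015 m and height (world z) of each of clip_coarse_ring, pick_grip above -0.02 m and distance of each of gear_fine_hub, clip_fine_ring from where it was at the start of the episode below 0.015 m); the robot touches nothing.
It fails at once if the fingers touch the coarse gear's clip (contact force between the fingers and clip_coarse above 0.5 N).
It fails at once if the other gear or its clip is moved by more than 20 mm (distance of any of gear_fine_hub, clip_fine_ring from where it was at the start of the episode above 0.02 m).
It also fails if it takes over 72 s, if anything falls off the work surface, if the arm or the gripper's body presses on something with over 40 N, if the wrist force passes 120 N, or if a joint passes its speed limit or range.

### The arm

A 6-joint arm with a two-finger parallel gripper is mounted at the origin on the work surface. World frame = base frame: x ahead of the robot, y to its left, z up, the work surface at z = 0. Lengths are in m, angles in rad, forces in N, time in s.
With the tool pointing down it reaches from about 0.425 to 0.95 m from the base axis. Payload 3.5 kg.
Tool frame: the origin (TCP) lies midway between the tips of the shut fingers; the grasp point (between the pads) lies grasp_offset behind it (grasp_offset is the distance from the TCP to the grasp point, in m); z points along the fingers, y is the direction in which the jaws open and shut (so a half turn about z gives the same grasp; the last joint's range is limited). The gripper opens to 85 mm and grips with 20 to 120 N. Pads are 22 mm wide; open, the fingers measure 114 mm over their backs; the gripper's body (76 mm by 85 mm) begins 54 mm behind the grasp point. The pads swing forward as they close: fully open they stand 13 mm farther back than shut.
Start: joints at [1.135, 0.286, 1.577, -0, 1.279, -0.15], TCP at [0.19, 0.648, 0.231] pointing down, gripper open.
Joint ranges: [-2.77, 2.77], [-0.9, 2.22], [0.21, 2.48], [-1.53, 4.67], [0.24, 2.81], [-2.84, 2.84]. Speed limits (rad/s): [2.79, 2.79, 3.14, 3.14, 3.14, 3.14].

### API

Orientations are given as a unit quaternion [x, y, z, w].
In Python, from plant import * gives the robot as it stands.
- The arm moves only by the tool jog_arm, never from a script. Its argument "targets" is text: rows parted by semicolons, each of 7 numbers parted by spaces: the shift along the world's x, y, z in mm, then the turn, a rotation vector about the world's x, y, z in degrees, then the gripper's target within -1 to 1 (fully open at 1, half-way at 0, shut at -1). A call has 1 to 10 rows; each row shifts and turns the pose as measured when the row begins; what a row does not reach is not made up. A row lasts 1/12 s, in which the tool goes at most 41.7 mm and 7.16 degrees, less where a joint would pass 70% of its speed; a pose out of reach is approached as far as the arm can. A call with a gripper value outside its range is refused whole. The fingers move at their own pace and stop on an object; "force" is the grip in N (left out, the last holds). Time passes only in rows, so rows that do not move let the fingers close. It gives the time, the measured TCP pose, the force and the opening at its end, in the units of the state.
- get_state(): the state, without advancing time (a new reading comes with each control period).
- read_camera(name): name is "scene" or "top" or "wrist"; returns a dict with "pixels" (420x560x3 uint8, blue, green, red), "mtx" (3x3 intrinsics, pixels), "world_from_camera" (4x4, takes a point from camera to world coordinates). Camera axes: x right, y up, looking along -z (the intrinsics and any distortion apply to the point x, -y, -z); pixel columns grow to the right and rows downward; lengths in m; the calibration is good to about 2 mm. A picture is of the moment at which its call begins. There is no depth.
- sign_off(): hands the job in, once; it reports no verdict.
Trained networks look in a picture, given as the dict that the camera call returned (one of the last four; its "shot" number tells which), for a name from the list of things; names that differ only in an ending like _2 or _b are one class to them, and where a whole thing is asked for, a point or a joint stands for the part that bears it (a point fixed in the world has none). Each returns a list of dicts, best first, with "p" (0 to 1); they miss things now and then, are a little off and sometimes report something else, mostly with a low value. They report only what shows in the picture. A call takes as long as a camera call. They do not tell look-alikes from the thing itself.
- spot_in(target, picture): "uv" ([column, row] in pixels, amid what is visible of it).
- silhouettes(target, picture): "mask" (420x560 bool, what is visible of it) and "uv" ([column, row] in pixels, amid what is visible of it).
- mark_of(target, picture): "uv" ([column, row] in pixels: a listed point, or the origin of a listed thing).
The state is a dict: "time": time; "qpos": joint angles; "dq": joint speeds; "joint_efforts": joint torques, N m; "eef_pos": TCP position; "tcp_rot": TCP orientation; "contact_force": force on the tool from outside, world axes, zero at the start; "wrist_torque": the same for the moment, N m; "opening": opening from 0.0 (shut) to 1.0 (fully open).
Only numpy, scipy, OpenCV 4.12 (cv2) and the standard library are available. Lean on these libraries where they do the work, as an engineer would, in place of code of your own. Each camera call takes 0.05 s, during which the arm holds its last target.

## Working session

There is one attempt and no reset: what is moved stays moved. The work goes in short steps, Python scripts to look and compute and a tool call to move; the robot and the scene stay as the last step left them, time stands still between calls to the robot, and variables do not carry over. Pictures are saved under pics/ and viewed, and the job is handed in when it is done.

Besides the shell and the picture viewer there is one more tool, called after "Request:" as name(argument=value, ...) on one line, values as JSON. jog_arm: Moves the arm, as the interface text tells. Its arguments: {"type":"object","properties":{"targets":{"type":"string"},"force":{"type":"number"}},"required":["targets"]}

```bash
ls; mkdir -p pics; cat > h.py <<'E'
from plant import *
import numpy as np, cv2
def cam(n,fn=None):
    p=read_camera(n)
    if fn: cv2.imwrite('pics/'+fn,np.asarray(p['pixels']))
    return p
def ray(p,uv):
    K=np.array(p['mtx']);T=np.array(p['world_from_camera'])
    d=np.linalg.inv(K)@np.array([uv[0],uv[1],1.0]); d=np.array([d[0],-d[1],-d[2]])
    return T[:3,3],T[:3,:3]@d
def atz(p,uv,z):
    o,d=ray(p,uv); return o+d*(z-o[2])/d[2]
def proj(p,X):
    K=np.array(p['mtx']);T=np.array(p['world_from_camera'])
    c=np.linalg.inv(T)@np.append(X,1); v=K@np.array([c[0],-c[1],-c[2]]); return v[:2]/v[2]
def tri(obs):
    A=np.zeros((3,3));b=np.zeros(3)
    for p,uv in obs:
        o,d=ray(p,uv);d=d/np.linalg.norm(d);M=np.eye(3)-np.outer(d,d);A+=M;b+=M@o
    return np.linalg.solve(A,b)
E
python3 - <<'E'
from h import *
s=get_state();print(s)
ps={n:cam(n,n+'1.png') for n in('scene','top','wrist')}
Z=dict(axle_coarse_top=.07,axle_fine_top=.07,gear_coarse_hub=.043,gear_fine_hub=.043,clip_coarse_ring=.0575,clip_coarse_eye=.0575,clip_fine_ring=.0575,pick_grip=.06,pick_hook=.026,tray_in=.005)
for n,p in ps.items():
    print(n,p['shot'],np.array(p['world_from_camera'])[:3,3])
    for t,z in Z.items():
        print(t,[(np.round(r['uv'],0).tolist(),round(r['p'],2),np.round(atz(p,r['uv'],z)[:2],4).tolist()) for r in mark_of(t,p)[:4]])
E
```

```text
pics
{'time': 0.0, 'qpos': array([ 1.13500005e+00,  2.87190742e-01,  1.57818078e+00, -1.21238864e-05,
        1.27858609e+00, -1.49994216e-01]), 'dq': array([-0.00138747,  0.00031308,  0.00187646,  0.00036018,  0.00026299,
        0.00127311]), 'joint_efforts': array([-1.22470596e-03, -4.06000757e+01, -2.92616916e+01, -2.76172250e-04,
        5.69084994e-03, -9.14871805e-07]), 'eef_pos': array([0.18999146, 0.64702654, 0.22992841]), 'tcp_rot': array([ 1.42413336e-01,  9.89806569e-01, -1.13379483e-03, -3.35855876e-04]), 'contact_force': array([ 0.06349105, -0.40689176, -0.37428566]), 'wrist_torque': array([-0.01265325, -0.01585298, -0.01434029]), 'opening': 1.0001591201457094}
scene 1 [0.96430111 0.23144103 0.69389189]
axle_coarse_top [([298.0, 291.0], 0.9, [0.654, 0.0573]), ([423.0, 331.0], 0.85, [0.6156, 0.2502])]
axle_fine_top [([341.0, 223.0], 0.63, [0.4949, 0.0528])]
gear_coarse_hub [([300.0, 298.0], 0.67, [0.6499, 0.0596])]
gear_fine_hub [([343.0, 232.0], 0.97, [0.4909, 0.0576]), ([298.0, 292.0], 0.42, [0.6406, 0.0504])]
clip_coarse_ring [([299.0, 292.0], 0.55, [0.6486, 0.0567])]
[... 523 characters left out ...]
.0], 0.86, [0.4897, 0.0465])]
clip_coarse_ring [([237.0, 161.0], 0.58, [0.6572, 0.0547]), ([399.0, 244.0], 0.5, [0.4613, -0.3025]), ([237.0, 163.0], 0.33, [0.6521, 0.0552])]
clip_coarse_eye [([245.0, 161.0], 0.66, [0.6579, 0.0366])]
clip_fine_ring [([238.0, 233.0], 0.57, [0.4936, 0.0561])]
pick_grip [([398.0, 246.0], 0.82, [0.458, -0.2992])]
pick_hook [([341.0, 240.0], 0.67, [0.4725, -0.1784])]
tray_in [([354.0, 172.0], 0.57, [0.6355, -0.218]), ([399.0, 245.0], 0.46, [0.4591, -0.3177])]
wrist 3 [0.11764847 0.66863119 0.37436   ]
axle_coarse_top []
axle_fine_top []
gear_coarse_hub []
gear_fine_hub []
clip_coarse_ring []
clip_coarse_eye []
clip_fine_ring []
pick_grip []
pick_hook []
tray_in []
```

View pics/scene1.png

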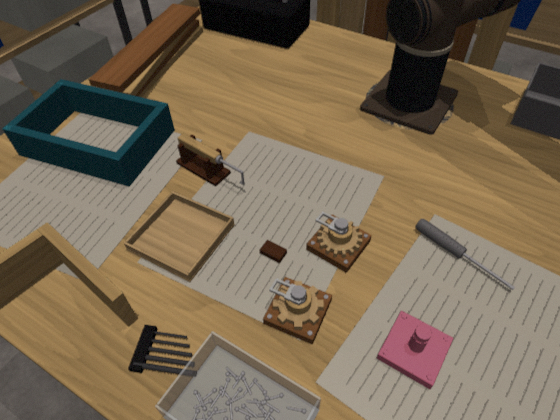

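View pics/top1.png

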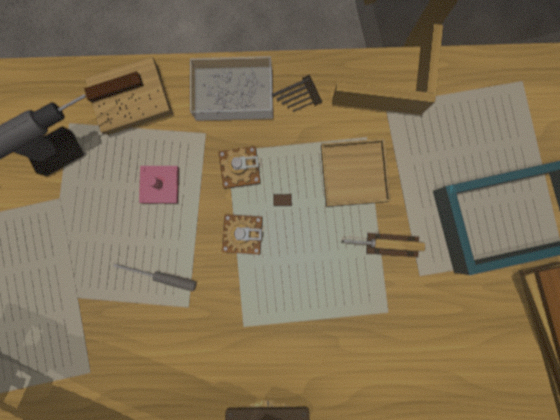

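```bash
python3 - <<'E'
import cv2,numpy as np
a=cv2.imread('pics/scene1.png')[190:340,230:390];b=cv2.imread('pics/top1.png')[125:275,180:300]
cv2.imwrite('pics/c1.png',np.hstack([cv2.resize(a,(427,400),interpolation=2),cv2.resize(b,(320,400),interpolation=2)]))
E
```

```text
(no output)
```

View pics/c1.png

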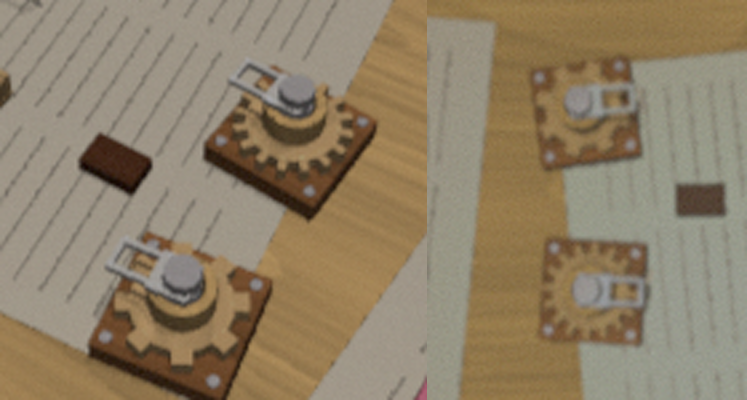

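Candidates:
- Coarse gear is at scene (298,292) / top (237,163), with 8 wide teeth. The crop confirms it.
- Fine gear, a look-alike, is at scene (341,225) / top (238,234).
- Pink block, a decoy, is at top (158,184).
- The pick is in its stand at top (398,246). The screwdriver-like decoys are at top (170,280) and (113,87).
- The tray is at top (354,172). The teal box and the clear box are distractors.

Both clips' eyes point about −y, and the pick's hook points +y. Next I move so the wrist camera can see the coarse gear.

Request:
jog_arm(targets="20 -36 4 0 0 -4.75 1;20 -36 4 0 0 -4.75 1;20 -36 4 0 0 -4.75 1;20 -36 4 0 0 -4.75 1;20 -36 4 0 0 -4.75 1;20 -36 4 0 0 -4.75 1;20 -36 4 0 0 -4.75 1;20 -36 4 0 0 -4.75 1;20 -36 4 0 0 -4.75 1;20 -36 4 0 0 -4.75 1")

```text
time: 2.48
eef_pos: [0.386, 0.285, 0.2694]
tcp_rot: [0.539, 0.842, 0.001, -0.0]
contact_force: [1.5, 0.1, 0.6]
opening: 1.003
```

Request:
jog_arm(targets="20 -36 4 0 0 -4.75 1;20 -36 4 0 0 -4.75 1;20 -36 4 0 0 -4.75 1;20 -36 4 0 0 -4.75 1;20 -36 4 0 0 -4.75 1;20 -36 4 0 0 -4.75 1;20 -36 4 0 0 -4.75 1;20 -36 0 0 0 -3 1;20 -30 0 0 0 0 1")

```text
time: 3.23
eef_pos: [0.565, -0.0397, 0.3027]
tcp_rot: [0.786, 0.618, 0.005, 0.005]
contact_force: [0.9, 0.0, 0.4]
opening: 1.002
```

```bash
cat > m.py <<'E'
from h import *
import sys
Z=dict(axle_coarse_top=.07,axle_fine_top=.07,gear_coarse_hub=.043,gear_fine_hub=.043,clip_coarse_ring=.0575,clip_coarse_eye=.0575,clip_fine_ring=.0575,pick_grip=.06,pick_hook=.026,tray_in=.005)
def look(names,fn,cams=('wrist',),Z=Z):
    ps={c:cam(c,c+fn+'.png') for c in cams}
    for n,p in ps.items():
        print(n,np.array(p['world_from_camera'])[:3,3].round(3))
        for t in names:
            print(t,[(np.round(r['uv'],0).tolist(),round(r['p'],2),np.round(atz(p,r['uv'],Z[t])[:2],4).tolist()) for r in mark_of(t,p)[:4]])
    return ps
E
python3 - <<'E'
from m import *
s=get_state();print(s['time'],s['qpos'],s['eef_pos'],s['tcp_rot'])
try: print(grasp_offset)
except Exception as e: print(e)
look(list(Z),'2')
E
```

```text
3.2333 [-0.25034561 -0.00886938  1.77503147  0.00271809  1.36118616 -0.01152322] [ 0.56502266 -0.03965131  0.30266387] [0.78645558 0.61760434 0.00539169 0.00484013]
0.0187
wrist [0.581 0.034 0.447]
axle_coarse_top [([340.0, 83.0], 0.59, [0.6561, 0.0554])]
axle_fine_top [([206.0, 122.0], 0.73, [0.4925, 0.0504]), ([339.0, 81.0], 0.18, [0.6546, 0.0577])]
gear_coarse_hub [([334.0, 87.0], 0.86, [0.6535, 0.0537])]
gear_fine_hub [([212.0, 119.0], 0.86, [0.4951, 0.0535])]
clip_coarse_ring []
clip_coarse_eye [([341.0, 108.0], 0.95, [0.6542, 0.0285])]
clip_fine_ring [([206.0, 120.0], 0.87, [0.4902, 0.0538]), ([335.0, 86.0], 0.59, [0.6516, 0.0539])]
pick_grip [([257.0, 356.0], 0.79, [0.4589, -0.301])]
pick_hook [([246.0, 279.0], 0.89, [0.4689, -0.1854])]
tray_in [([352.0, 268.0], 0.96, [0.6359, -0.2188])]
```

View pics/wrist2.png

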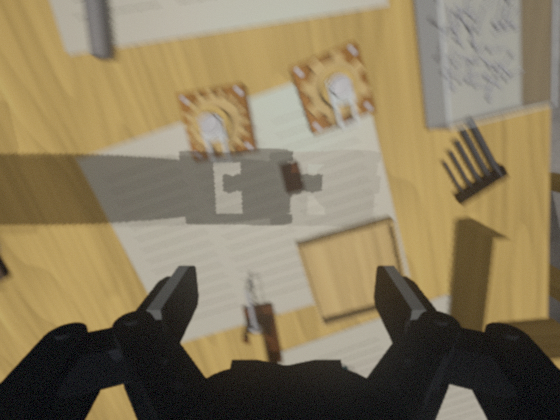

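The coarse axle is at (340,83), its eye below it at (341,108), and the pick at (257,356). The heights agree. Moving above the pick.

```bash
cat >> h.py <<'E'
from scipy.spatial.transform import Rotation as R
def go(pos,ydeg,tilt=None):
    """print shift(mm) & rotvec(deg) to reach TCP pos with tool down, tool y at ydeg"""
    s=get_state(); a=np.radians((ydeg+90)/2); 
    y=np.array([np.cos(np.radians(ydeg)),np.sin(np.radians(ydeg)),0]);z=np.array([0,0,-1.]);x=np.cross(y,z)
    T=R.from_matrix(np.c_[x,y,z]); C=R.from_quat(s['tcp_rot'])
    print('t',s['time'],'tcp',s['eef_pos'].round(4),'shift',((np.array(pos)-s['eef_pos'])*1000).round(1),'rot',np.degrees((T*C.inv()).as_rotvec()).round(2),'yaw',np.degrees(np.arctan2(*C.as_matrix()[:2,1][::-1])).round(2),'F',s['contact_force'].round(1),'op',round(s['opening'],3))
E
python3 -c "
from h import *
go([.459,-.300,.15],-5)"
```

```text
t 3.7833 tcp [ 0.5641 -0.036   0.3023] shift [-105.1 -264.  -152.3] rot [-0.03  0.79  8.43] yaw -13.44 F [ 0.3  0.5 -0.3] op 1.002
```

Request:
jog_arm(targets="-10.5 -26.4 -15 0 0.1 1 1;-10.5 -26.4 -15 0 0.1 1 1;-10.5 -26.4 -15 0 0.1 1 1;-10.5 -26.4 -15 0 0.1 1 1;-10.5 -26.4 -15 0 0.1 1 1;-10.5 -26.4 -15 0 0.1 1 1;-10.5 -26.4 -15 0 0.1 1 1;-10.5 -26.4 -15 0 0.1 1 1;-10.5 -26.4 -15 0 0 1 1;0 0 0 0 0 0 1")

```text
time: 4.62
eef_pos: [0.4663, -0.2742, 0.1676]
tcp_rot: [0.725, 0.689, 0.004, 0.005]
contact_force: [-0.4, -0.0, -0.3]
opening: 1.004
```

```bash
python3 - <<'E'
from m import *
go([.459,-.300,.04],-5)
ps=look(['pick_grip','pick_hook','tray_in'],'3',('wrist','top','scene'))
E
```

```text
t 4.6167 tcp [ 0.4663 -0.2742  0.1676] shift [  -7.3  -25.8 -127.6] rot [ 0.06  0.74 -2.09] yaw -2.91 F [-0.4 -0.  -0.3] op 1.004
wrist [ 0.469 -0.198  0.312]
pick_grip [([278.0, 236.0], 0.6, [0.4599, -0.2998])]
pick_hook []
tray_in [([451.0, 128.0], 0.82, [0.6335, -0.2169])]
top [ 0.466 -0.049  0.943]
pick_grip [([400.0, 243.0], 0.54, [0.4645, -0.3041])]
pick_hook [([238.0, 161.0], 0.74, [0.6642, 0.0581]), ([239.0, 232.0], 0.72, [0.4968, 0.057]), ([341.0, 241.0], 0.68, [0.4714, -0.1793]), ([352.0, 172.0], 0.63, [0.6306, -0.2116])]
tray_in [([352.0, 171.0], 0.62, [0.6371, -0.2138])]
scene [0.964 0.231 0.694]
pick_grip [([197.0, 149.0], 0.9, [0.4633, -0.3029])]
pick_hook []
tray_in [([179.0, 237.0], 0.62, [0.6378, -0.2196])]
```

View pics/wrist3.png

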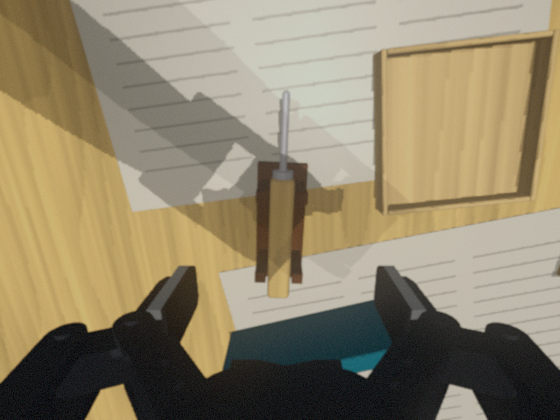

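The pick lies along the image from (278,297) at the handle butt, through (283,178) at the collar, to (286,94) at the bend. Using those points for its axis.

```bash
python3 - <<'E'
from h import *
p=cam('wrist')
for uv,z in [((278,297),.07),((283,178),.07),((286,94),.0625),((282,170),.06)]: print(atz(p,uv,z).round(4))
E
```

```text
[ 0.4601 -0.3555  0.07  ]
[ 0.4703 -0.244   0.07  ]
[ 0.4759 -0.1795  0.0625]
[ 0.4698 -0.2391  0.06  ]
```

Request:
jog_arm(targets="-1.5 -13 -10 0 0.4 -1 1;0 -13 -10 0 0.3 -1 1;0 0 -20 0 0 0 1;0 0 -20 0 0 0 1;0 0 -20 0 0 0 1;0 0 -15 0 0 0 1;0 0 -10 0 0 0 1;0 0 0 0 0 0 1", force=60)

```text
time: 5.93
eef_pos: [0.4697, -0.2999, 0.065]
tcp_rot: [0.736, 0.677, 0.001, 0.007]
contact_force: [-0.5, -0.1, 0.2]
opening: 0.996
```

```bash
python3 - <<'E'
from h import *
go([.465,-.300,.041],-5)
cam('wrist','w4.png')
E
```

```text
t 5.9333 tcp [ 0.4697 -0.2999  0.065 ] shift [ -4.7  -0.1 -24. ] rot [ 0.48  0.6  -0.23] yaw -4.77 F [-0.5 -0.1  0.2] op 0.996
```

View pics/w4.png

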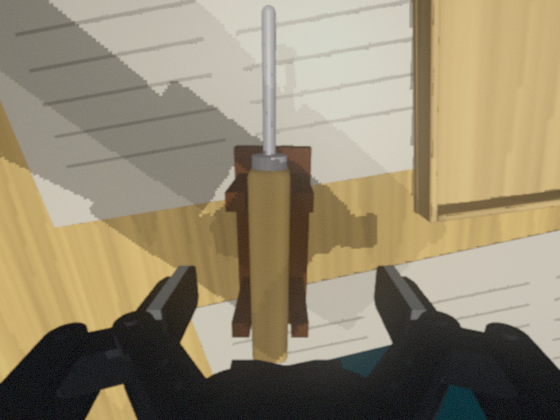

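```bash
python3 - <<'E'
from h import *
p=cam('wrist')
for uv,z in [((270,360),.07),((269,168),.07),((269,10),.0625),((270,270),.07)]: print(atz(p,uv,z).round(4))
s=get_state();print(proj(p,s['eef_pos']))
E
```

```text
[ 0.4565 -0.3563  0.07  ]
[ 0.4669 -0.2466  0.07  ]
[ 0.4731 -0.1816  0.0625]
[ 0.4621 -0.299   0.07  ]
[287.05883433 269.26336432]
```

Request:
jog_arm(targets="-7 -1 -6 0.5 0.6 0 1;0 0 -10 0 0 0 1;0 0 -8 0 0 0 1;0 0 -2 0 0 0 1;0 0 0 0 0 0 1")

```text
time: 6.45
eef_pos: [0.4656, -0.3044, 0.0434]
tcp_rot: [0.736, 0.677, 0.0, 0.005]
contact_force: [0.2, 0.8, -0.2]
opening: 1.001
```

```bash
python3 - <<'E'
from h import *
go([.462,-.301,.041],-5)
cam('wrist','w5.png')
E
```

```text
t 6.45 tcp [ 0.4656 -0.3044  0.0434] shift [-3.6  3.4 -2.4] rot [ 0.43  0.46 -0.24] yaw -4.75 F [ 0.2  0.8 -0.2] op 1.001
```

View pics/w5.png

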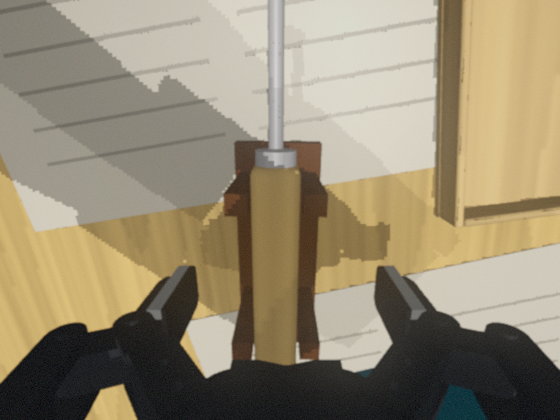

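Request:
jog_arm(targets="-5 3 -3 0.4 0.5 0 1;-1 1 -1 0 0 0 1;0 0 0 0 0 0 -1;0 0 0 0 0 0 -1;0 0 0 0 0 0 -1;0 0 0 0 0 0 -1;0 0 0 0 0 0 -1;0 0 0 0 0 0 -1", force=60)

```text
time: 7.17
eef_pos: [0.46, -0.3005, 0.0407]
tcp_rot: [0.736, 0.677, -0.0, 0.001]
contact_force: [-0.6, 0.5, 0.3]
opening: 0.227
```

```bash
python3 - <<'E'
from h import *
go([.462,-.301,.041],-5)
cam('wrist','w6.png')
E
```

```text
t 7.1667 tcp [ 0.46   -0.3005  0.0407] shift [ 2.  -0.5  0.3] rot [ 0.09  0.03 -0.26] yaw -4.74 F [-0.6  0.5  0.3] op 0.227
```

View pics/w6.png

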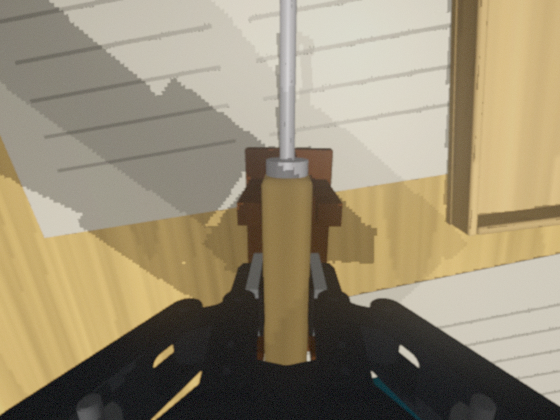

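Request:
jog_arm(targets="0 0 12 0 0 0 -1;0 0 20 0 0 0 -1;0 0 25 0 0 0 -1;0 0 30 0 0 0 -1;0 0 20 0 0 0 -1;0 0 0 0 0 0 -1;0 0 0 0 0 0 -1")

```text
time: 7.8
eef_pos: [0.4578, -0.2983, 0.1531]
tcp_rot: [0.736, 0.677, -0.001, -0.001]
contact_force: [-0.5, 0.2, -1.1]
opening: 0.224
```

```bash
python3 - <<'E'
from m import *
go([.645,-.145,.16],-1)
look(['pick_grip','pick_hook'],'7',('wrist','top','scene'))
E
python3 - <<'E'
import cv2,numpy as np
a=cv2.imread('pics/wrist7.png');b=cv2.imread('pics/scene7.png')[100:310,140:420]
cv2.imwrite('pics/c7.png',np.hstack([cv2.resize(a,(400,300)),cv2.resize(b,(400,300))]))
E
```

```text
t 7.8 tcp [ 0.4578 -0.2983  0.1531] shift [187.2 153.3   6.9] rot [-0.08 -0.16  3.73] yaw -4.73 F [-0.5  0.2 -1.1] op 0.224
wrist [ 0.465 -0.223  0.297]
pick_grip [([285.0, 288.0], 0.57, [0.4514, -0.367])]
pick_hook [([288.0, 20.0], 0.68, [0.4711, -0.1503]), ([478.0, 93.0], 0.44, [0.6248, -0.217])]
top [ 0.466 -0.049  0.943]
pick_grip [([418.0, 247.0], 0.57, [0.4545, -0.3447])]
pick_hook [([348.0, 244.0], 0.96, [0.4641, -0.1963])]
scene [0.964 0.231 0.694]
pick_grip [([190.0, 102.0], 0.84, [0.3427, -0.421])]
pick_hook [([242.0, 141.0], 0.74, [0.3639, -0.2576]), ([300.0, 299.0], 0.6, [0.6429, 0.0549])]
```

View pics/c7.png

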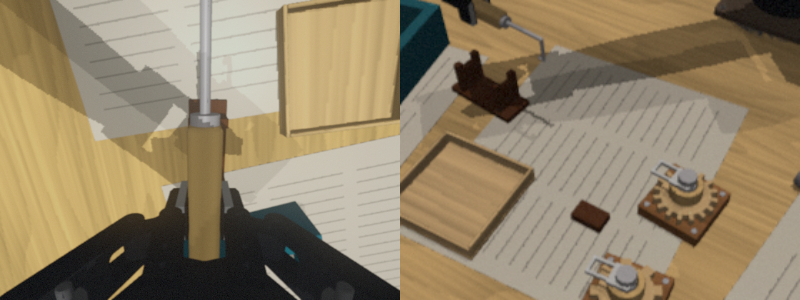

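The pick is held level, with the hook hanging down at crop (543,58). Moving toward the coarse clip for a close look.

Request:
jog_arm(targets="18 15 1 0 0 0.5 -1;21 17 1 0 0 0.5 -1;21 17 1 0 0 0.5 -1;21 17 1 0 0 0.5 -1;21 17 1 0 0 0.5 -1;21 17 1 0 0 0.5 -1;21 17 1 0 0 0.5 -1;21 17 0 0 0 0.3 -1;14 12 0 0 0 0 -1;0 0 0 0 0 0 -1")

```text
time: 9.08
eef_pos: [0.6414, -0.1446, 0.1526]
tcp_rot: [0.714, 0.701, -0.002, -0.007]
contact_force: [-0.3, -0.3, -0.6]
opening: 0.226
```

```bash
python3 - <<'E'
from m import *
go([.645,-.145,.16],-1)
look(['axle_coarse_top','clip_coarse_ring','clip_coarse_eye','pick_hook'],'8')
E
```

```text
t 9.0833 tcp [ 0.6414 -0.1446  0.1526] shift [ 3.6 -0.4  7.4] rot [-0.42 -0.73  0.05] yaw -1.05 F [-0.3 -0.3 -0.6] op 0.226
wrist [ 0.645 -0.07   0.297]
axle_coarse_top []
clip_coarse_ring []
clip_coarse_eye []
pick_hook [([288.0, 18.0], 0.94, [0.6443, 0.0062])]
```

View pics/wrist8.png

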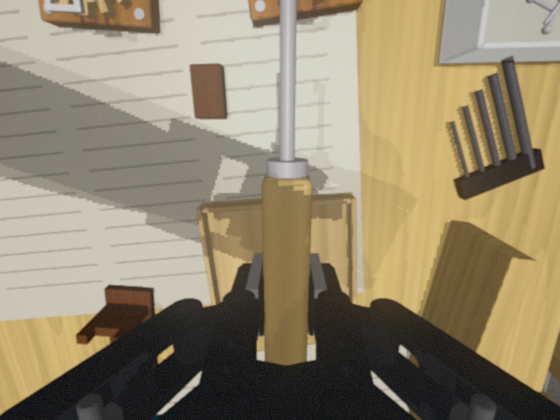

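The hook tip is at (288,18), so the clip is out of view ahead of it. I'll move sideways and forward to get the clip in close view beside the shank.

Request:
jog_arm(targets="-13 16 1 -0.2 -0.4 0 -1;-13 22 2 -0.2 -0.3 0 -1;-12 22 2 0 0 0 -1;0 12 0 0 0 0 -1;0 0 0 0 0 0 -1")

```text
time: 9.75
eef_pos: [0.596, -0.0801, 0.1576]
tcp_rot: [0.719, 0.695, -0.001, -0.0]
contact_force: [0.0, -0.5, -1.3]
opening: 0.223
```

```bash
python3 - <<'E'
from m import *
import pickle
go([.645,-.145,.16],-1)
ps=look(['axle_coarse_top','clip_coarse_ring','clip_coarse_eye','pick_hook'],'9')
pickle.dump({k:dict(mtx=p['mtx'],world_from_camera=p['world_from_camera']) for k,p in ps.items()},open('w9.pkl','wb'))
E
```

```text
t 9.75 tcp [ 0.596  -0.0801  0.1576] shift [ 49.  -64.9   2.4] rot [ 0.12 -0.12  0.9 ] yaw -1.9 F [ 0.  -0.5 -1.3] op 0.223
wrist [ 0.599 -0.004  0.302]
axle_coarse_top [([367.0, 16.0], 0.8, [0.6546, 0.0577]), ([134.0, 39.0], 0.44, [0.4968, 0.0491])]
clip_coarse_ring [([364.0, 23.0], 0.63, [0.6555, 0.0569])]
clip_coarse_eye [([360.0, 66.0], 0.59, [0.6534, 0.0291])]
pick_hook [([287.0, 18.0], 0.55, [0.6013, 0.0703])]
```

View pics/wrist9.png

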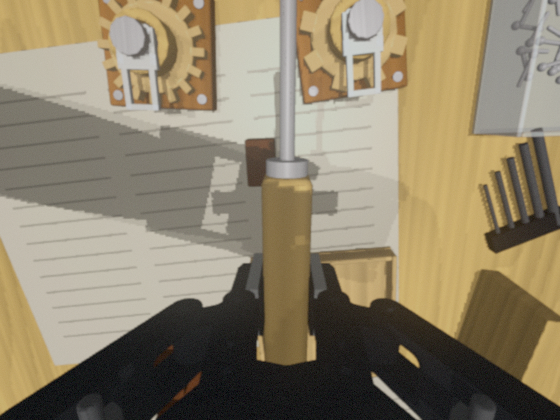

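```bash
python3 - <<'E'
import cv2
a=cv2.imread('pics/wrist9.png')[0:110,270:420]
cv2.imwrite('pics/c9.png',cv2.resize(a,None,fx=5,fy=5,interpolation=cv2.INTER_CUBIC))
E
```

```text
(no output)
```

View pics/c9.png

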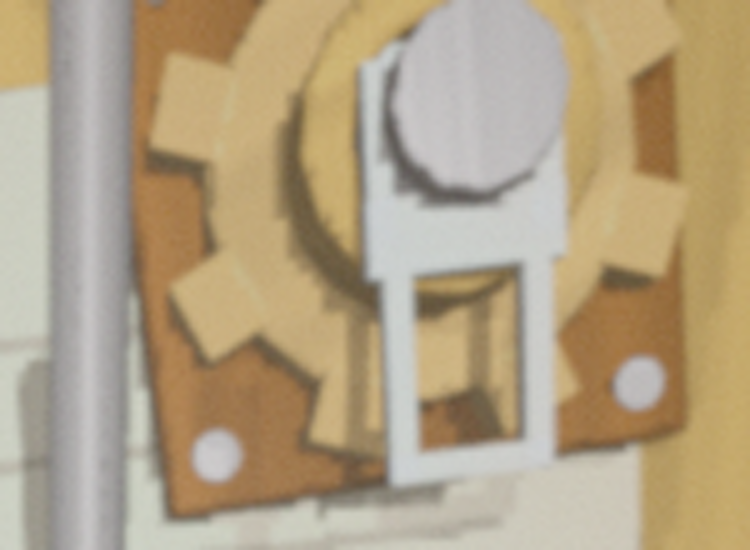

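```bash
python3 - <<'E'
from h import *
import pickle
p=pickle.load(open('w9.pkl','rb'))['wrist']
c={}
for n,u in dict(itl=(413,278),itr=(523,265),ibr=(522,437),ibl=(420,452),obl=(392,487),obr=(555,463)).items():
    c[n]=atz(p,(270+u[0]/5,u[1]/5),.060); print(n,c[n].round(4))
c2=atz(p,(270+478/5,92/5),.07);print('axle',c2.round(4))
d=(c['itl']+c['itr']-c['ibr']-c['ibl'])[:2];print('eye->axle angle',np.degrees(np.arctan2(d[1],d[0])), 'len',np.linalg.norm(d)/2)
print('bar mid',(c['ibl']+c['ibr'])[:2]/2, 'axis mid', (c['itl']+c['itr'])[:2]/2)
s=get_state();yw=np.radians(90-1.9)
e=s['eef_pos']+[.12*np.cos(yw),.12*np.sin(yw),-.0147]
b=e+[0,0,.034]
print('heel',e,proj(p,e),'bend',proj(p,b), 'grip top ends',proj(p,s['eef_pos']+[.055*np.cos(yw),.055*np.sin(yw),.029]))
E
```

```text
itl [0.6475 0.0358 0.06  ]
itr [0.6632 0.037  0.06  ]
ibr [0.6643 0.014  0.06  ]
ibl [0.6493 0.0125 0.06  ]
obl [0.6453 0.0077 0.06  ]
obr [0.6694 0.0103 0.06  ]
axle [0.6534 0.0563 0.07  ]
eye->axle angle 93.58293302072019 len 0.0232012792244812
bar mid [0.65682638 0.01323709] axis mid [0.65537646 0.03639302]
heel [0.60115724 0.03759982 0.14281937] [288.65611495  20.55202312] bend [289.21680491  -8.55055874] grip top ends [288.77338845 179.27316986]
```

The eye opening measures 15.8 × 23.2 mm, against 16 × 24 given. Its direction puts the axle where I measured it directly, to within 1 mm. I'll align the hook over the eye with the pick at yaw 93.6°.

Request:
jog_arm(targets="12 -3 -3 0 0 1 -1;14 -3 -5 0 0 1.2 -1;14 -2 -5 0 0 1.2 -1;14 -2 -5 0 0 1.2 -1;10 -1 -5 0 0 0.6 -1;0 0 0 0 0 0 -1")

```text
time: 10.5
eef_pos: [0.6661, -0.1002, 0.1331]
tcp_rot: [0.688, 0.726, -0.002, 0.002]
contact_force: [-0.5, 0.5, -1.0]
opening: 0.225
```

```bash
python3 - <<'E'
from m import *
go([.6634,-.0921,.090],3.6)
E
```

```text
t 10.5 tcp [ 0.6661 -0.1002  0.1331] shift [ -2.7   8.1 -43.1] rot [0.27 0.   0.48] yaw 3.11 F [-0.5  0.5 -1. ] op 0.225
```

Request:
jog_arm(targets="-2 6 -8 0.3 0 0.4 -1;-0.5 2 -14 0 0 0 -1;0 0 -12 0 0 0 -1;0 0 -4 0 0 0 -1;0 0 0 0 0 0 -1")

```text
time: 10.92
eef_pos: [0.6616, -0.0928, 0.0901]
tcp_rot: [0.686, 0.728, -0.0, -0.002]
contact_force: [-0.5, -0.9, -0.5]
opening: 0.221
```

```bash
python3 - <<'E'
from m import *
go([.6634,-.0921,.090],3.6)
ps={n:cam(n,n+'10.png') for n in('wrist','scene','top')}
s=get_state();y=R.from_quat(s['tcp_rot']).as_matrix()[:,0]
e=s['eef_pos']+.12*y+[0,0,-.0147]
print('pickdir',y,'heel',e)
for n,p in ps.items(): print(n,proj(p,e),proj(p,[.6559,.0277,.0575]))
a=cv2.imread('pics/wrist10.png')[0:110,220:360]
q=ps['scene'];c=proj(q,e).astype(int);b=cv2.imread('pics/scene10.png')[c[1]-40:c[1]+40,c[0]-40:c[0]+60]
cv2.imwrite('pics/c10.png',np.hstack([cv2.resize(a,(382,300),interpolation=2),cv2.resize(b,(375,300),interpolation=2)]))
E
```

```text
t 10.9167 tcp [ 0.6616 -0.0928  0.0901] shift [ 1.8  0.7 -0.1] rot [-0.09 -0.17  0.2 ] yaw 3.4 F [-0.5 -0.9 -0.5] op 0.221
pickdir [-5.92838199e-02  9.98240887e-01  7.48482744e-04] heel [0.65578466 0.02661139 0.07757405]
wrist [288.5928203   15.15507627] [288.76119264  25.35465396]
scene [280.76112805 281.02097865] [281.51868949 287.75432287]
top [248.9006379  159.54434972] [249.21947718 161.38687654]
```

View pics/c10.png

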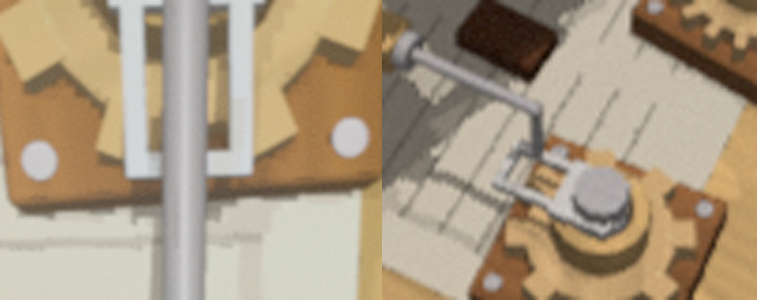

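The shank is centred on the eye (crop 183 against 188) and parallel to it. The rod bottom, at scene crop (538,152), hangs over the eye. Going down through it.

Request:
jog_arm(targets="1 0.5 -5 0 0 0.2 -1;0.5 0.5 -7 0 0 0 -1;0 0 -7 0 0 0 -1;0 0 -6 0 0 0 -1;0 0 -3 0 0 0 -1;0 0 0 0 0 0 -1")

```text
time: 11.57
eef_pos: [0.6663, -0.0924, 0.0644]
tcp_rot: [0.684, 0.729, 0.002, 0.002]
contact_force: [0.4, 0.8, -0.8]
opening: 0.223
```

```bash
cat > v.py <<'E'
from m import *
import sys
k=sys.argv[1]
go([.6634,-.0921,.061],3.6)
ps={n:cam(n,n+k+'.png') for n in('wrist','scene')}
s=get_state();y=R.from_quat(s['tcp_rot']).as_matrix()[:,0]
e=s['eef_pos']+.12*y+[0,0,-.0147]
print('heel',e.round(4))
a=cv2.imread('pics/wrist%s.png'%k)[0:110,220:360]
b=cv2.imread('pics/scene%s.png'%k)[240:320,240:340]
cv2.imwrite('pics/c%s.png'%k,np.hstack([cv2.resize(a,(382,300),interpolation=2),cv2.resize(b,(375,300),interpolation=2)]))
E
python3 v.py 11
```

```text
t 11.5667 tcp [ 0.6663 -0.0924  0.0644] shift [-2.9  0.3 -3.4] rot [ 0.05  0.31 -0.04] yaw 3.64 F [ 0.4  0.8 -0.8] op 0.223
heel [0.6589 0.0272 0.0502]
```

View pics/c11.png

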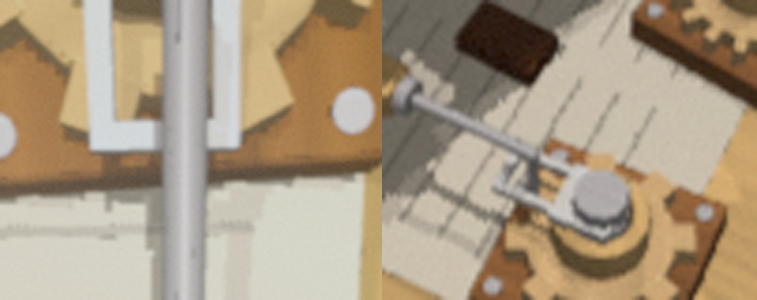

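Request:
jog_arm(targets="-3.5 0 -2.5 0 0.3 0 -1;-0.5 0 -1.5 0 0 0 -1;0 0 0 0 0 0 -1")

```text
time: 11.92
eef_pos: [0.6628, -0.0928, 0.0616]
tcp_rot: [0.684, 0.729, 0.0, 0.001]
contact_force: [0.6, -0.1, -1.8]
opening: 0.226
```

```bash
python3 v.py 12
```

```text
t 11.9167 tcp [ 0.6628 -0.0928  0.0616] shift [ 0.6  0.7 -0.6] rot [ 0.09  0.11 -0.03] yaw 3.63 F [ 0.6 -0.1 -1.8] op 0.226
heel [0.6553 0.027  0.0469]
```

View pics/c12.png

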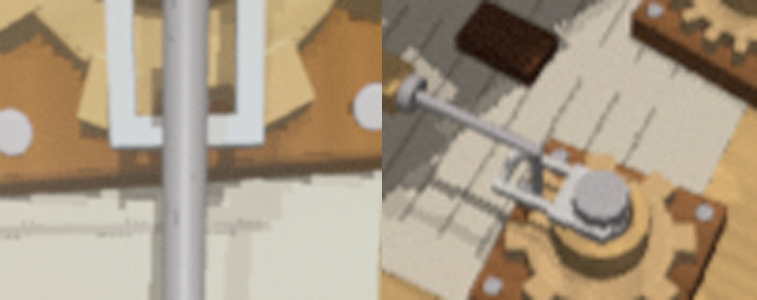

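The rod is in the eye with the foot under the bar. Pulling level along −y.

Request:
jog_arm(targets="0.3 -5 0 0 0 0 -1;0.3 -5 0 0 0 0 -1;0.3 -5 0 0 0 0 -1;0.3 -5 0 0 0 0 -1;0.3 -5 0 0 0 0 -1")

```text
time: 12.43
eef_pos: [0.6622, -0.1089, 0.0603]
tcp_rot: [0.686, 0.728, 0.006, -0.009]
contact_force: [0.1, 8.3, -1.0]
opening: 0.226
```

```bash
python3 v.py 13
```

```text
t 12.4333 tcp [ 0.6622 -0.1089  0.0603] shift [ 1.2 16.8  0.7] rot [-1.19 -0.31  0.21] yaw 3.39 F [ 0.1  8.3 -1. ] op 0.226
heel [0.6552 0.0095 0.0477]
```

View pics/c13.png

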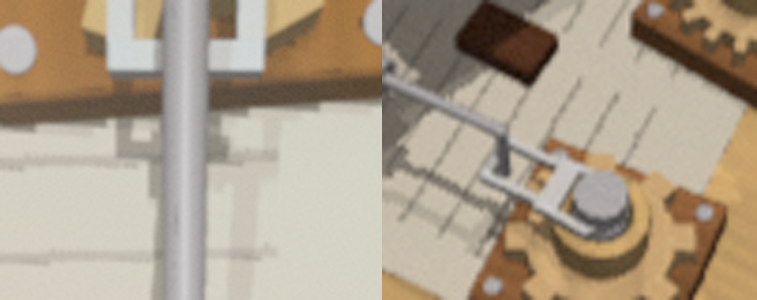

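The clip is sliding, with 8.3 N on the tool. Continuing the pull.

Request:
jog_arm(targets="0.4 -6 0 -0.5 -0.1 0 -1;0.4 -6 0 -0.4 -0.1 0 -1;0.4 -5 0 -0.3 0 0 -1;0.3 -4 0 0 0 0 -1")

```text
time: 12.87
eef_pos: [0.6637, -0.1322, 0.0599]
tcp_rot: [0.685, 0.728, -0.002, 0.0]
contact_force: [-0.3, -0.5, -1.8]
opening: 0.22
```

```bash
python3 v.py 14
```

```text
t 12.8667 tcp [ 0.6637 -0.1322  0.0599] shift [-0.3 40.1  1.1] rot [ 0.18 -0.12  0.13] yaw 3.47 F [-0.3 -0.5 -1.8] op 0.22
heel [ 0.6567 -0.0129  0.045 ]
```

View pics/c14.png

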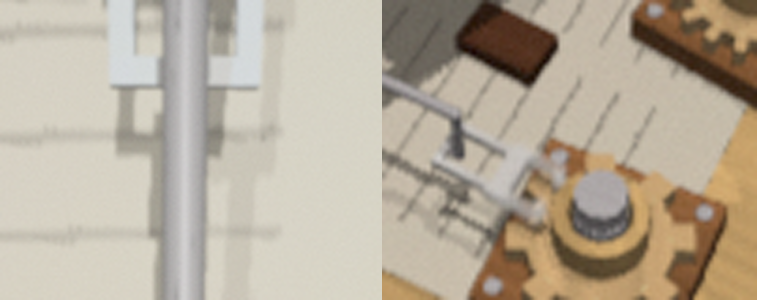

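The clip is off the axle with the hook still in its eye at scene crop (455,150). I'll drag it clear of the block, then lower it to the table.

Request:
jog_arm(targets="0 -8 0 0 0 0 -1;0 -10 0 0 0 0 -1;0 -10 0 0 0 0 -1;-0 -10 0 0 0 0 -1;0 -6 0 0 0 0 -1;0 0 0 0 0 0 -1")

```text
time: 13.47
eef_pos: [0.6639, -0.1833, 0.0606]
tcp_rot: [0.686, 0.727, -0.002, 0.001]
contact_force: [-0.4, 0.4, -0.6]
opening: 0.224
```

```bash
sed -i 's/\[240:320,240:340\]/[220:340,200:350]/' v.py; python3 v.py 15
```

```text
t 13.4667 tcp [ 0.6639 -0.1833  0.0606] shift [-0.5 91.2  0.4] rot [ 0.24 -0.03  0.28] yaw 3.32 F [-0.4  0.4 -0.6] op 0.224
heel [ 0.6569 -0.0622  0.0454]
```

View pics/c15.png

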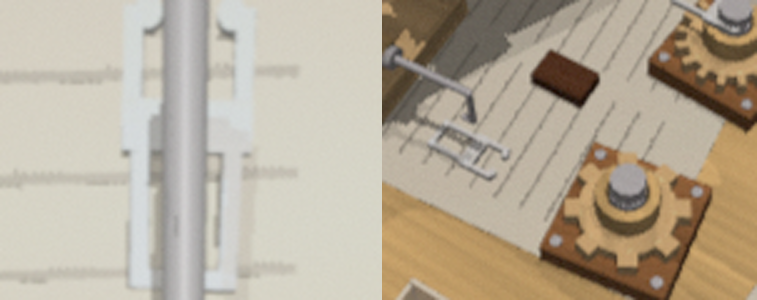

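The clip has dropped off the hook onto the table at scene crop (470,155), clear of the block, and the pick is free. I'll carry the pick to the bare zone on the left.

Request:
jog_arm(targets="0 0 25 0 0 0 -1;0 5 35 0 0 0 -1;-6 25 30 0 0 0 -1;-10 38 5 0 0 0 -1;-10 38 0 0 0 0 -1;-10 38 0 0 0 0 -1;-10 38 0 0 0 0 -1;-10 38 0 0 0 0 -1;-10 38 0 0 0 0 -1;-10 38 0 0 0 0 -1")

```text
time: 14.4
eef_pos: [0.5835, 0.1213, 0.1605]
tcp_rot: [0.69, 0.724, 0.001, 0.002]
contact_force: [0.6, 0.5, -0.7]
opening: 0.229
```

Request:
jog_arm(targets="-10 38 0 0 0 0 -1;-10 38 0 0 0 0 -1;-10 38 0 0 0 0 -1;-10 38 0 0 0 0 -1;-10 38 0 0 0 0 -1;-10 38 0 0 0 0 -1;-10 38 0 0 0 0 -1;-5 20 0 0 0 0 -1;0 0 0 0 0 0 -1")

```text
time: 15.15
eef_pos: [0.4946, 0.4309, 0.1625]
tcp_rot: [0.685, 0.729, 0.003, 0.0]
contact_force: [0.8, -0.5, -0.4]
opening: 0.223
```

```bash
python3 - <<'E'
from m import *
go([.52,.36,.03],0)
E
```

```text
t 15.15 tcp [0.4946 0.4309 0.1625] shift [  25.4  -70.9 -132.5] rot [-0.23  0.27 -3.57] yaw 3.57 F [ 0.8 -0.5 -0.4] op 0.223
```

Request:
jog_arm(targets="6 -15 -10 0 0.2 -1 -1;9 -26 -25 0 0 -1.2 -1;9 -26 -30 0 0 -1.2 -1;2 -4 -30 0 0 0 -1;0 0 -20 0 0 0 -1;0 0 -8 0 0 0 -1;0 0 -6 0 0 0 -1;0 0 0 0 0 0 -1")

```text
time: 15.82
eef_pos: [0.5205, 0.3514, 0.0294]
tcp_rot: [0.707, 0.707, 0.003, 0.0]
contact_force: [0.1, 0.2, -1.0]
opening: 0.227
```

```bash
python3 - <<'E'
from m import *
go([.52,.36,.019],0)
cam('top','top16.png');cam('wrist','w16.png')
E
```

```text
t 15.8167 tcp [0.5205 0.3514 0.0294] shift [ -0.5   8.6 -10.4] rot [-0.19  0.22 -0.04] yaw 0.04 F [ 0.1  0.2 -1. ] op 0.227
```

View pics/w16.png

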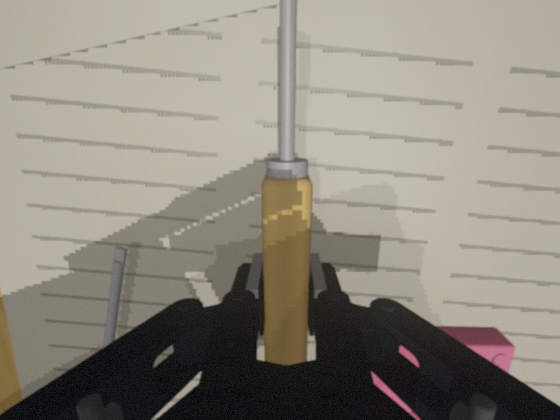

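Request:
jog_arm(targets="0 0 -5 0 0 0 -1;0 0 -4 0 0 0 -1;0 0 -1 0 0 0 -1;0 0 0 0 0 0 0;0 0 0 0 0 0 0;0 0 0 0 0 0 0;0 0 0 0 0 0 0;0 0 15 0 0 0 0;0 0 30 0 0 0 0;0 0 30 0 0 0 0.3")

```text
time: 16.75
eef_pos: [0.521, 0.3541, 0.0991]
tcp_rot: [0.706, 0.709, 0.004, 0.0]
contact_force: [0.3, 0.0, 0.8]
opening: 0.624
```

```bash
python3 - <<'E'
from m import *
go([.654,.056,.2],90)
cam('wrist','w17.png')
E
```

```text
t 16.75 tcp [0.521  0.3541 0.0991] shift [ 133.  -298.1  100.9] rot [-4.600e-01  6.000e-02  8.976e+01] yaw 0.24 F [0.3 0.  0.8] op 0.624
```

View pics/w17.png

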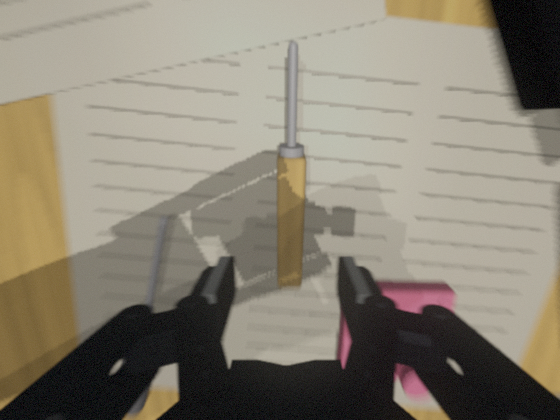

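The pick lies flat on the table at (290,160), released. Going back to above the coarse gear.

Request:
jog_arm(targets="0 0 25 0 0 0 1;8 -18 25 0 0 0 1;15 -34 5 0 0 0 1;15 -34 0 0 0 0 1;15 -34 0 0 0 0 1;15 -34 0 0 0 0 1;15 -34 0 0 0 0 1;15 -34 0 0 0 0 1;15 -34 0 0 0 0 1;15 -34 0 0 0 0 1")

```text
time: 17.63
eef_pos: [0.6586, 0.0631, 0.1885]
tcp_rot: [0.7, 0.714, 0.023, 0.01]
contact_force: [0.4, -0.6, 0.3]
opening: 0.996
```

```bash
python3 - <<'E'
from m import *
go([.654,.056,.15],0)
E
```

```text
t 17.6333 tcp [0.6586 0.0631 0.1885] shift [ -4.6  -7.1 -38.5] rot [-1.03  2.68 -1.14] yaw 1.11 F [ 0.4 -0.6  0.3] op 0.996
```

Request:
jog_arm(targets="0 -2 -10 -0.6 1.5 -0.6 1;0 -1 -15 -0.4 1 -0.5 1;0 0 -10 0 0 0 1;0 0 0 0 0 0 1")

```text
time: 17.97
eef_pos: [0.6625, 0.0518, 0.1567]
tcp_rot: [0.711, 0.703, 0.002, 0.005]
contact_force: [0.1, -0.0, 0.2]
opening: 0.999
```

```bash
python3 - <<'E'
from m import *
go([.654,.056,.15],0)
ps=look(['axle_coarse_top','gear_coarse_hub','clip_coarse_ring'],'18',('wrist','top','scene'))
print(proj(ps['wrist'],[.654,.056,.07]),proj(ps['wrist'],[.654,.056,.054]))
E
```

```text
t 17.9667 tcp [0.6625 0.0518 0.1567] shift [-8.5  4.2 -6.7] rot [0.18 0.55 0.59] yaw -0.59 F [ 0.1 -0.   0.2] op 0.999
wrist [0.662 0.128 0.301]
axle_coarse_top [([274.0, 209.0], 0.86, [0.6537, 0.0576])]
gear_coarse_hub [([274.0, 203.0], 0.71, [0.6534, 0.0549])]
clip_coarse_ring [([283.0, 288.0], 0.96, [0.6605, -0.0214])]
top [ 0.466 -0.049  0.943]
axle_coarse_top [([150.0, 180.0], 0.88, [0.6166, 0.2518]), ([64.0, 224.0], 0.63, [0.5216, 0.4438]), ([237.0, 162.0], 0.49, [0.6536, 0.0546]), ([240.0, 238.0], 0.4, [0.482, 0.0486])]
gear_coarse_hub [([236.0, 164.0], 0.5, [0.6534, 0.0606])]
clip_coarse_ring [([283.0, 161.0], 0.43, [0.6554, -0.0496])]
scene [0.964 0.231 0.694]
axle_coarse_top [([422.0, 329.0], 0.83, [0.6138, 0.2479]), ([295.0, 292.0], 0.75, [0.6579, 0.0546]), ([344.0, 227.0], 0.35, [0.4987, 0.0625])]
gear_coarse_hub [([300.0, 301.0], 0.85, [0.6545, 0.0625])]
clip_coarse_ring [([247.0, 286.0], 0.5, [0.6817, -0.0232])]
[274.05578201 210.8845842 ] [274.59168965 205.24327681]
```

View pics/wrist18.png

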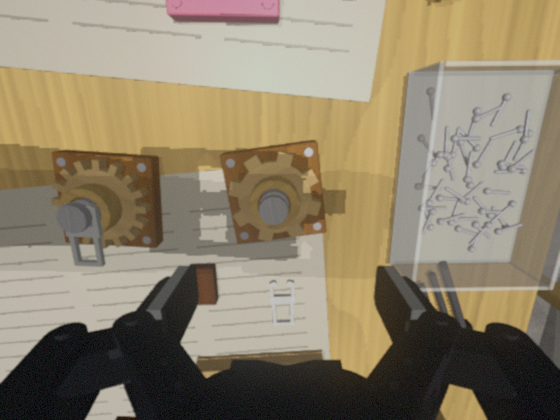

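The bare axle and 8-tooth gear are at (274,208), with the clip on the table at (283,300). Lowering over the hub.

Request:
jog_arm(targets="-5 3 -15 0.2 0.5 0.5 1;-2 1 -20 0 0 0 1;-1 0 -15 0 0 0 1;0 0 -10 0 0 0 1;0 0 0 0 0 0 1")

```text
time: 18.98
eef_pos: [0.6547, 0.0559, 0.096]
tcp_rot: [0.707, 0.707, 0.002, 0.002]
contact_force: [0.1, 0.3, -1.0]
opening: 0.994
```

```bash
python3 - <<'E'
from m import *
go([.654,.0565,.034],0)
p=cam('wrist','w19.png')
print(proj(p,[.654,.0565,.07]),proj(p,get_state()['eef_pos']))
E
```

```text
t 18.9833 tcp [0.6547 0.0559 0.096 ] shift [ -0.7   0.6 -62. ] rot [-0.04  0.34  0.01] yaw -0.01 F [ 0.1  0.3 -1. ] op 0.994
[284.26387116 246.18707037] [286.2055076  267.91804614]
```

View pics/w19.png

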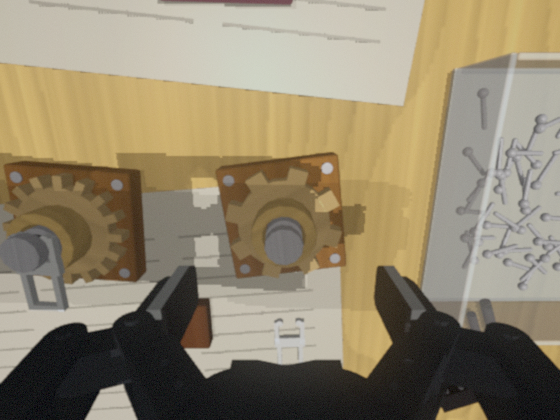

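Request:
jog_arm(targets="-0.5 2 -15 0 0.3 0 1;0 0.5 -18 0 0 0 1;0 0 -14 0 0 0 1;0 0 -8 0 0 0 1;0 0 -3 0 0 0 1;0 0 0 0 0 0 1", force=40)

```text
time: 19.53
eef_pos: [0.6564, 0.0588, 0.0364]
tcp_rot: [0.707, 0.707, 0.002, 0.002]
contact_force: [-0.6, 0.1, 0.8]
opening: 1.003
```

```bash
python3 - <<'E'
from m import *
go([.654,.0575,.034],0)
p=cam('wrist','w20.png')
E
```

```text
t 19.5333 tcp [0.6564 0.0588 0.0364] shift [-2.4 -1.3 -2.4] rot [-0.04  0.31  0.  ] yaw -0.0 F [-0.6  0.1  0.8] op 1.003
```

View pics/w20.png

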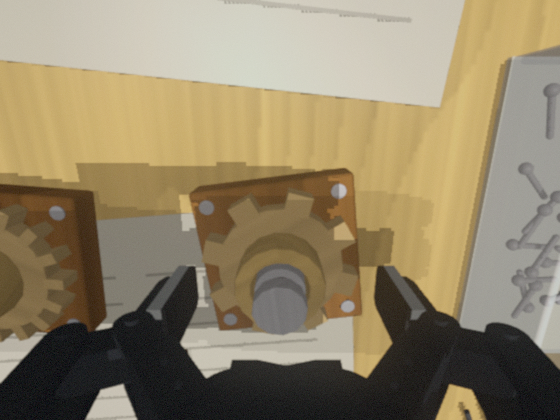

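Request:
jog_arm(targets="-2.5 -0.5 -2 0 0.2 0 1;0 0 -0.5 0 0 0 1;0 0 0 0 0 0 -1;0 0 0 0 0 0 -1;0 0 0 0 0 0 -1;0 0 0 0 0 0 -1;0 0 0 0 0 0 -1;0 0 0 0 0 0 -1", force=40)

```text
time: 20.25
eef_pos: [0.6555, 0.0581, 0.0383]
tcp_rot: [0.707, 0.707, 0.002, 0.002]
contact_force: [0.6, -0.7, -1.2]
opening: 0.51
```

```bash
python3 - <<'E'
from m import *
go([.654,.0575,.034],0)
p=cam('wrist','w21.png')
E
```

```text
t 20.25 tcp [0.6555 0.0581 0.0383] shift [-1.5 -0.6 -4.3] rot [-0.01  0.35  0.  ] yaw -0.0 F [ 0.6 -0.7 -1.2] op 0.51
```

View pics/w21.png

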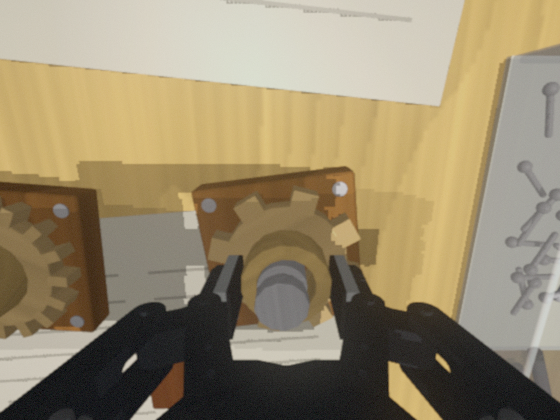

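The opening of 43.4 mm matches the hub. The grip sits a little high, so I'll reopen and take it lower.

Request:
jog_arm(targets="0 0 0 0 0 0 0.6;0 0 0 0 0 0 0.6;-1 0 -3 0 0.2 0 0.6;0 0 -2 0 0 0 0.6;0 0 -1 0 0 0 0.6;0 0 0 0 0 0 -1;0 0 0 0 0 0 -1;0 0 0 0 0 0 -1;0 0 0 0 0 0 -1;0 0 0 0 0 0 -1", force=50)

```text
time: 21.13
eef_pos: [0.6556, 0.058, 0.0325]
tcp_rot: [0.707, 0.707, 0.002, 0.002]
contact_force: [-0.0, -0.4, 1.4]
opening: 0.512
```

Request:
jog_arm(targets="0 0 5 0 0 0 -1;0 0 8 0 0 0 -1;0 0 10 0 0 0 -1;0 0 12 0 0 0 -1;0 0 12 0 0 0 -1;0 0 12 0 0 0 -1;0 0 12 0 0 0 -1;0 0 10 0 0 0 -1;0 0 0 0 0 0 -1")

```text
time: 21.88
eef_pos: [0.6551, 0.0581, 0.1227]
tcp_rot: [0.707, 0.707, 0.002, 0.002]
contact_force: [0.8, -0.4, -0.0]
opening: 0.508
```

```bash
python3 - <<'E'
from m import *
go([.635,-.218,.12],0)
ps=look(['gear_coarse_hub','tray_in'],'22',('wrist','scene'))
a=cv2.imread('pics/wrist22.png');b=cv2.imread('pics/scene22.png')[160:370,140:420]
cv2.imwrite('pics/c22.png',np.hstack([cv2.resize(a,(400,300)),cv2.resize(b,(400,300))]))
E
```

```text
t 21.8833 tcp [0.6551 0.0581 0.1227] shift [ -20.1 -276.1   -2.7] rot [-0.    0.36  0.  ] yaw -0.0 F [ 0.8 -0.4 -0. ] op 0.508
wrist [0.654 0.134 0.267]
gear_coarse_hub [([286.0, 285.0], 0.95, [0.6555, 0.0])]
tray_in []
scene [0.964 0.231 0.694]
gear_coarse_hub [([298.0, 270.0], 0.66, [0.6038, 0.0286])]
tray_in [([179.0, 235.0], 0.81, [0.6346, -0.2227])]
```

View pics/c22.png

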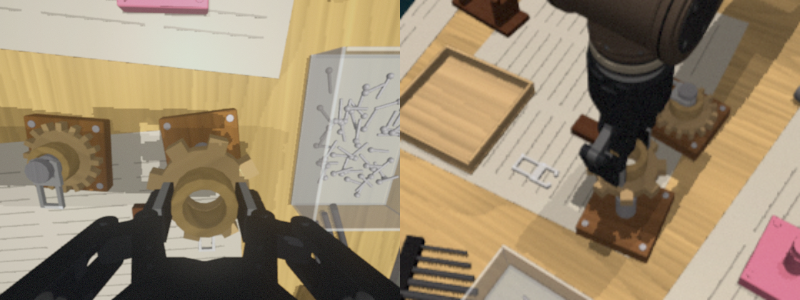

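The gear is lifted off level, and the bare axle stands behind it. Carrying it to the tray.

Request:
jog_arm(targets="-1 -15 0 0 0 0 -1;-2 -28 0 0 0 0 -1;-2 -30 0 0 0 0 -1;-2 -30 0 0 0 0 -1;-2 -30 0 0 0 0 -1;-2 -30 0 0 0 0 -1;-2 -30 0 0 0 0 -1;-2 -30 0 0 0 0 -1;-2 -25 0 0 0 0 -1;-1 -10 0 0 0 0 -1")

```text
time: 23.02
eef_pos: [0.6252, -0.214, 0.1076]
tcp_rot: [0.705, 0.709, -0.005, -0.007]
contact_force: [1.2, 0.6, -1.0]
opening: 0.511
```

```bash
python3 - <<'E'
from m import *
go([.635,-.218,.018],0)
cam('wrist','w23.png')
E
```

```text
t 23.0167 tcp [ 0.6252 -0.214   0.1076] shift [  9.8  -4.  -89.6] rot [-0.14 -1.   -0.36] yaw 0.36 F [ 1.2  0.6 -1. ] op 0.511
```

View pics/w23.png

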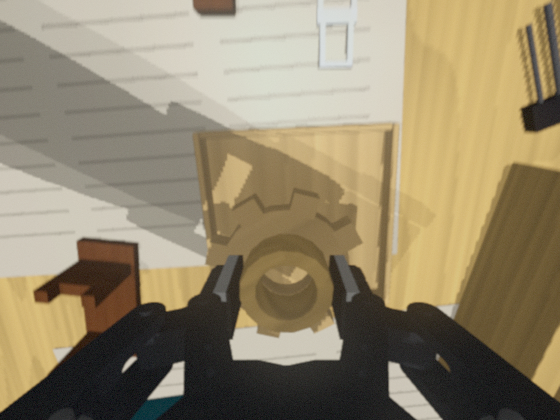

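Request:
jog_arm(targets="6 -3 -8 0 -0.6 -0.3 -1;3 -1 -16 0 -0.3 0 -1;0 0 -18 0 0 0 -1;0 0 -16 0 0 0 -1;0 0 -10 0 0 0 -1;0 0 0 0 0 0 -1")

```text
time: 23.57
eef_pos: [0.6348, -0.2162, 0.0335]
tcp_rot: [0.707, 0.707, 0.002, -0.002]
contact_force: [-0.4, 0.4, -2.0]
opening: 0.516
```

```bash
python3 - <<'E'
from m import *
go([.635,-.218,.018],0)
cam('wrist','w24.png')
E
```

```text
t 23.5667 tcp [ 0.6348 -0.2162  0.0335] shift [  0.2  -1.8 -15.5] rot [-0.28  0.    0.05] yaw -0.05 F [-0.4  0.4 -2. ] op 0.516
```

View pics/w24.png

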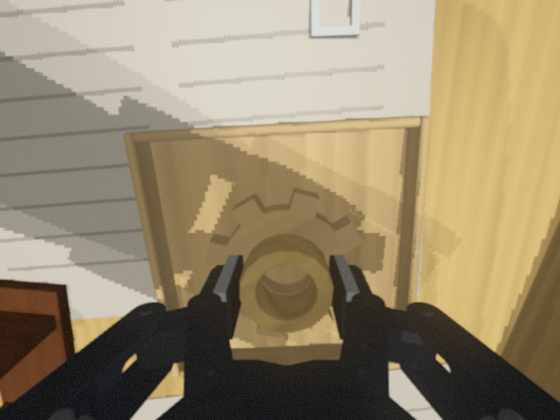

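Request:
jog_arm(targets="0 0 -5 -0.2 0 0 -1;0 0 -4 0 0 0 -1;0 0 -3 0 0 0 -1;0 0 -2 0 0 0 -1;0 0 0 0 0 0 -1")

```text
time: 24.03
eef_pos: [0.6376, -0.2152, 0.0221]
tcp_rot: [0.706, 0.708, 0.001, 0.002]
contact_force: [0.7, 0.7, -1.3]
opening: 0.515
```

Request:
jog_arm(targets="0 0 -2 0 0 0 -1;0 0 -1.5 0 0 0 -1;0 0 -1 0 0 0 -1;0 0 0 0 0 0 -1")

```text
time: 24.37
eef_pos: [0.6386, -0.2158, 0.0188]
tcp_rot: [0.707, 0.708, 0.002, 0.004]
contact_force: [-0.1, -0.0, -0.8]
opening: 0.512
```

Request:
jog_arm(targets="-1 0 -1.5 0 0.3 0 -1;0 0 -1 0 0 0 -1;0 0 0 0 0 0 -1")

```text
time: 24.62
eef_pos: [0.638, -0.2163, 0.0177]
tcp_rot: [0.707, 0.708, -0.0, 0.002]
contact_force: [0.2, -0.1, -2.5]
opening: 0.515
```

```bash
python3 - <<'E'
from m import *
go([.635,-.218,.018],0)
ps=look(['gear_coarse_hub','tray_in'],'25',('wrist','scene'))
a=cv2.imread('pics/wrist25.png');b=cv2.imread('pics/scene25.png')[160:370,140:420]
cv2.imwrite('pics/c25.png',np.hstack([cv2.resize(a,(400,300)),cv2.resize(b,(400,300))]))
E
```

```text
t 24.6167 tcp [ 0.638  -0.2163  0.0177] shift [-3.  -1.7  0.3] rot [ 0.18  0.18 -0.08] yaw 0.08 F [ 0.2 -0.1 -2.5] op 0.515
wrist [ 0.638 -0.14   0.162]
gear_coarse_hub [([286.0, 282.0], 0.72, [0.6379, -0.2104])]
tray_in [([276.0, 263.0], 0.69, [0.6325, -0.2202])]
scene [0.964 0.231 0.694]
gear_coarse_hub []
tray_in []
```

View pics/c25.png

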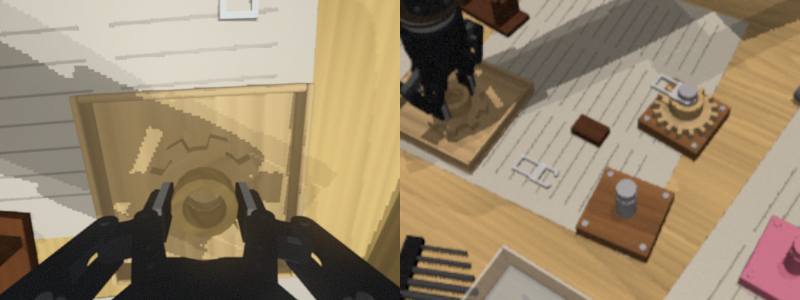

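The gear is level in the tray at wrist crop (203,205), with the underside at the floor by computation. A last touch down, then release to half-plus so the fingers stay inside the walls.

Request:
jog_arm(targets="0 0 -1.5 0 0 0 -1;0 0 0 0 0 0 -1")

```text
time: 25.08
eef_pos: [0.6382, -0.2165, 0.0178]
tcp_rot: [0.707, 0.708, -0.0, 0.002]
contact_force: [0.3, -0.8, -1.1]
opening: 0.514
```

Request:
jog_arm(targets="0 0 0 0 0 0 0.5;0 0 0 0 0 0 0.5;0 0 0 0 0 0 0.5;0 0 0 0 0 0 0.5;0 0 10 0 0 0 0.5;0 0 20 0 0 0 0.5;0 0 30 0 0 0 0.5;0 0 30 0 0 0 0.5;0 20 30 0 0 0 0.5;0 0 0 0 0 0 0.5")

```text
time: 25.92
eef_pos: [0.6354, -0.195, 0.1413]
tcp_rot: [0.707, 0.707, -0.001, -0.001]
contact_force: [1.1, 0.2, 1.2]
opening: 0.749
```

Request:
jog_arm(targets="-20 30 5 0 0 0 0.5;-20 30 5 0 0 0 0.5;-20 30 0 0 0 0 0.5;-10 15 0 0 0 0 0.5;0 0 0 0 0 0 0.5")

```text
time: 26.33
eef_pos: [0.565, -0.0882, 0.1565]
tcp_rot: [0.708, 0.706, 0.001, 0.003]
contact_force: [0.0, 0.5, -0.5]
opening: 0.75
```

```bash
python3 - <<'E'
from m import *
go([.635,-.218,.018],0)
ZZ=dict(Z);ZZ.update(gear_coarse_hub=.028,clip_coarse_ring=.0025,pick_grip=.01)
ps=look(['gear_coarse_hub','tray_in','gear_fine_hub','clip_fine_ring','clip_coarse_ring','pick_grip'],'26',('wrist','top','scene'),ZZ)
a=cv2.imread('pics/wrist26.png');b=cv2.imread('pics/top26.png');
cv2.imwrite('pics/c26.png',np.hstack([cv2.resize(a,(400,300)),cv2.resize(b,(400,300))]))
E
```

```text
t 26.3333 tcp [ 0.565  -0.0882  0.1565] shift [  70.  -129.8 -138.5] rot [0.16 0.33 0.1 ] yaw -0.1 F [ 0.   0.5 -0.5] op 0.75
wrist [ 0.565 -0.012  0.301]
gear_coarse_hub [([355.0, 321.0], 0.91, [0.6385, -0.2197])]
tray_in [([355.0, 322.0], 0.51, [0.6456, -0.2388])]
gear_fine_hub []
clip_fine_ring [([179.0, 23.0], 0.85, [0.4911, 0.0504])]
clip_coarse_ring []
pick_grip [([377.0, 188.0], 0.24, [0.6549, -0.08])]
top [ 0.466 -0.049  0.943]
gear_coarse_hub [([355.0, 171.0], 0.81, [0.6334, -0.2167]), ([241.0, 237.0], 0.69, [0.4856, 0.0523])]
tray_in [([356.0, 171.0], 0.65, [0.6371, -0.2226])]
gear_fine_hub [([242.0, 236.0], 0.57, [0.4861, 0.0479])]
clip_fine_ring [([240.0, 230.0], 0.42, [0.4996, 0.0515])]
clip_coarse_ring []
pick_grip [([116.0, 222.0], 0.75, [0.5261, 0.3527])]
scene [0.964 0.231 0.694]
gear_coarse_hub [([179.0, 230.0], 0.85, [0.6356, -0.215]), ([493.0, 330.0], 0.21, [0.5325, 0.3456])]
tray_in [([181.0, 235.0], 0.95, [0.6324, -0.2186])]
gear_fine_hub [([340.0, 230.0], 0.92, [0.4902, 0.0524])]
clip_fine_ring [([342.0, 228.0], 0.78, [0.4944, 0.0568])]
clip_coarse_ring [([242.0, 284.0], 0.74, [0.6581, -0.0544])]
pick_grip [([496.0, 333.0], 0.57, [0.5234, 0.3539])]
```

View pics/c26.png

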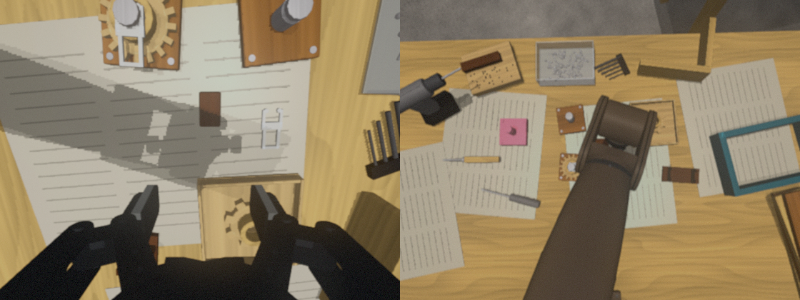

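View pics/scene26.png

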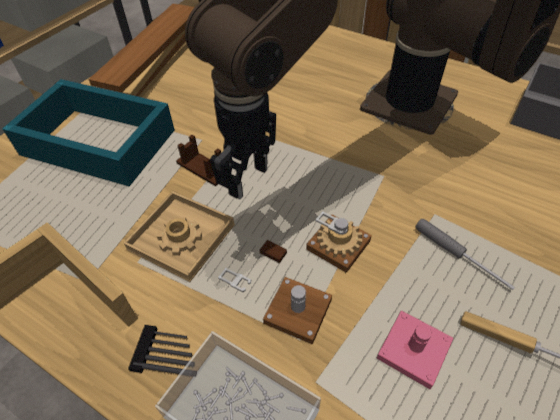

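The gear lies flat in the tray at scene (179,232), with its centre about 2–5 mm from the tray's. The clip is on the table at (236,281), the pick at (496,333), and the fine gear and clip are unmoved at (340,230). The robot is clear, so I'm handing in.

```bash
python3 -c "
from plant import *
print(sign_off())"
```

```text
the job is handed in; nothing more can be done
None
```

The job is handed in after about 26 s of the 72 s allowed; no verdict was reported. I hooked the pick through the eye and pulled the eight-tooth gear's clip out level, with about 8 N on the tool. I then laid the pick in the bare zone on the left, lifted the gear off by its hub, and lowered it to the tray floor before letting go.

**Final pictures:**
- **Gear:** it lies flat, hub up, within about 5 mm of the tray's centre in the scene and top views.
- **Clip and pick:** both are on the table. The clip is about 0.11 m from its axle.
- **Sixteen-tooth gear and its clip:** they are still in place, to within the roughly 5 mm spread of the detections.
- **Robot:** it was touching nothing.

**Checks that disagreed or missed:**
- **Tray position:** the last wrist view put the tray centre about 20 mm off, where the gear partly covers the floor. The other two cameras agree with each other, so I set that reading aside.
- **Clip:** it was found only in the scene view; the arm hid it from the top camera and the wrist network missed it, though it shows in the picture.
- **Clip release:** it slipped off the hook onto the table by itself while I was dragging it clear. The hook was still in its eye, more than 15 mm off the axle, in the picture before that. I did not measure the contact force at that moment.

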